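# Turn the starter solenoid's code plate to the reader and scan it

## Task

Log the starter solenoid: stand it upright, wholly on the round pad of the bench code reader, turned so that the code plate on its side squarely faces the reader's window, and let go of it. Then press the button on top of the reader head fully down to scan and let it come back up, leaving the solenoid as it stands; do not knock the solenoid over or disturb the tin, the pulley or the wrench.

Things in the scene. Friction and masses are not known exactly. Their poses are not given: they have to be found in the camera images.
- solenoid: starter solenoid, 0.4 kg: grey steel can 43 mm in diameter, 50 mm high; brown cap 37 mm wide up to 64 mm; two studs at y = +-9 mm, tops at 78 mm. Code plate (pale, black squares, 30 x 34 mm) on the side of the can at +x; a steel spade terminal (upright, 16 x 4 mm, top at 78 mm) on the cap on that same side, at x = 14.5 mm. Origin: centre of underside; z up; x out of the plate
- plate (a point): middle of the code plate's outer face on the solenoid, 22 mm from the can's axis along the solenoid's x and 26 mm above its underside; its axes are the solenoid's
- reader: bench code reader, fixed: base 10 mm high, 90 mm wide; at one end a black round rubber pad, 64 mm in diameter, top 14 mm above the bench; at the other a grey head (x = 80 to 125 mm, 56 mm wide, 82 mm high) with a dark square window looking at the pad. Origin: on the bench under the pad's centre; z up; x from the pad to the window: the plate faces it when the solenoid's x points along this x
- pad (a point): centre of the top face of the round pad, 14 mm above the reader's origin; its axes are the reader's
- window (a point): middle of the reader window, 76 mm from the pad's axis along the reader's x, 48 mm above the bench; its axes are the reader's
- trigger_top (a point): centre of the top of the round steel push button (26 mm in diameter) on top of the reader head, 102.5 mm from the pad's axis along the reader's x; pressed straight down; fully down takes 5 N
- trigger (a joint): travel of the push button in m: 0 up, 0.006 fully down; springs back when let go
- tin: open round metal screw tin, 65 mm in diameter, 28 mm high, bystander; origin at the centre of its underside
- pulley: flat grey metal pulley, 62 mm in diameter, 25 mm high, bystander; origin at the centre of its underside
- starter_clamp: starter motor in a cast clamp, fixed to the bench to the right of the work, an obstacle to keep clear of; its upright square end plate, the part nearest the work, stands 155 mm in world +y and 83 mm in world +x from this origin, about 90 mm wide along world x, top 115 mm above the bench
- wrench: open-ended wrench lying flat near the front edge of the bench, 128 x 24 x 7 mm, bystander; origin at the middle of its underside, x along its length

How it is judged:
By the outcome, as a careful person would: the job done as asked, in the order asked, and still so for the second after the job is handed in, with the robot touching nothing.
It also fails if it takes over 42 s, if anything falls off the work surface, if the arm or the gripper's body presses on something with over 40 N, if the wrist force passes 120 N, or if a joint passes its speed limit or range.

## Robot

A 6-joint arm with a two-finger parallel gripper is mounted at the origin on a cart in front of the work surface, level with it; the furniture and walls round the work are solid. World frame = base frame: x ahead of the robot, y to its left, z up, the work surface at z = 0. Lengths are in m, angles in rad, forces in N, time in s.
With the tool pointing down it reaches from about 0.3 to 0.775 m from the base axis. Payload 14.6 kg.
Tool frame: the origin (TCP) lies at the centre of the arm's flange, where the gripper is bolted on; the fingertips stand 199 mm ahead of it and the grasp point (between the pads) lies 180 mm ahead of it; z points along the fingers, y is the line along which they close (so a half turn about z gives the same grasp; the last joint's range is limited). The gripper opens to 94 mm and grips with 3 to 60 N. Pads are 16 mm wide; open, the fingers measure 119 mm over their backs; the gripper's body (75 mm by 177 mm) begins 78 mm behind the grasp point.
Start: joints at [1.146, 0.3, 1.521, -0, 1.321, -0.067], TCP at [0.193, 0.515, 0.405] pointing down, gripper open.
Joint ranges: [-3.03, 3.03], [-0.79, 2.21], [0.23, 2.52], [-1.04, 4.18], [0, 3.07], [-2.55, 2.55]. Speed limits (rad/s): [2.22, 2.22, 2.57, 3.14, 3.14, 3.14].

## Interface

Orientations are given as [roll, pitch, yaw] about the fixed x, y, z axes, in that order (R = Rz(yaw) Ry(pitch) Rx(roll)).
In Python, from station import ctrl gives the robot as it stands. The module is installed in compiled form; this text tells all that it offers.
- The arm moves only by the tool servo_tool, never from a script. Its argument "motion" is a list of rows, each a list of 5 numbers: the closure, from 0 (fully open) to 1 (shut), then the shift along the world's x, y, z in cm, then the turn about the world's z in degrees. A call has 1 to 20 rows; each row is the pose to reach, as a shift and turn from the pose commanded when the call began; what a row does not reach only later rows make up. A row lasts 1/8 s, in which the tool goes at most 62.5 mm and 10.7 degrees, less where a joint would pass 70% of its speed; a pose out of reach is approached as far as the arm can. A call with a gripper value outside its range is refused whole. The fingers move at their own pace and stop on an object; "squeeze" is the grip in N (left out, the last holds). Time passes only in rows, so rows that repeat a pose let the fingers close. It gives the time, the measured TCP pose, the force, the opening and the grip force at its end, in the units of the state.
- ctrl.get_obs(): the state, without advancing time (a new reading comes with each control period).
- ctrl.camera(name): name is "side" or "top" or "wrist"; returns a dict with "image" (480x640x3 uint8, red, green, blue), "fx", "fy", "cx", "cy" (pixels), "camera_from_world" (4x4, takes a point from world to camera coordinates); the wrist camera has in their place "hand_eye" (4x4, takes a point from camera to tool coordinates, whose origin is the TCP and whose axes are the flange's). Camera axes: x right, y up, looking along -z (the intrinsics and any distortion apply to the point x, -y, -z); pixel columns grow to the right and rows downward; lengths in m; the calibration is good to about 2 mm. A picture is of the moment at which its call begins: read the wrist's pose just before it. There is no depth.
- ctrl.hand_in(): hands the job in; it is judged then, once.
The state is a dict: "time_s": time; "qpos": joint angles; "joint_vel": joint speeds; "tau": joint torques, N m; "ee_pos": TCP position; "eef_rot": TCP orientation; "force": force on the tool from outside, world axes, zero at the start; "moment": the same for the moment, N m; "grip_width": finger opening in m; "grip_force": force on a finger pad.
Only numpy, scipy, OpenCV 4.12 (cv2) and the standard library are available. Lean on these libraries where they do the work, as an engineer would, in place of code of your own. Each camera call takes 0.05 s, during which the arm holds its last target. There are 200 camera calls.

## Working session

There is one attempt and no reset: what is moved stays moved. The work goes in short steps, Python scripts to look and compute and a tool call to move; the robot and the scene stay as the last step left them, time stands still between calls to the robot, and variables do not carry over. Pictures are saved under pics/ and viewed, at most 10 in all, crops included, and the job is handed in when it is done.

Besides the shell and the picture viewer there is one more tool, called after "Emit:" by a JSON object that holds its "fn" and its "kwargs". servo_tool: Moves the arm, as the interface text tells. Its arguments: {"type":"object","properties":{"motion":{"type":"array","items":{"type":"array","items":{"type":"number"}}},"squeeze":{"type":"number"}},"required":["motion"]}

```bash
mkdir -p pics
cat > h.py <<'E'
import numpy as np, cv2
from station import ctrl
from scipy.spatial.transform import Rotation as R
def snap(n,f):
    o=ctrl.get_obs(); c=ctrl.camera(n); cv2.imwrite('pics/'+f+'.png',c['image'][:,:,::-1])
    if 'hand_eye' in c:
        T=np.eye(4);T[:3,:3]=R.from_euler('xyz',o['eef_rot']).as_matrix();T[:3,3]=o['ee_pos']
        W=T@np.array(c['hand_eye'])
    else: W=np.linalg.inv(np.array(c['camera_from_world']))
    np.savez('pics/'+f+'.npz',W=W,K=[c['fx'],c['fy'],c['cx'],c['cy']],d=np.array(c.get('distortion',[])))
    return o,c
def ray(f,u,v):
    a=np.load('pics/'+f+'.npz');W=a['W'];fx,fy,cx,cy=a['K']
    d=W[:3,:3]@np.array([(u-cx)/fx,-(v-cy)/fy,-1]);return W[:3,3],d
def onz(f,u,v,z):
    o,d=ray(f,u,v);return o+d*(z-o[2])/d[2]
def proj(f,p):
    a=np.load('pics/'+f+'.npz');W=a['W'];fx,fy,cx,cy=a['K']
    q=W[:3,:3].T@(np.array(p)-W[:3,3]);return np.array([cx+fx*q[0]/-q[2],cy-fy*q[1]/-q[2]])
E
python3 - <<'E'
from h import *
for n in ['side','top','wrist']:
    o,c=snap(n,n+'0'); print(n,{k:(v if k!='image' else 0) for k,v in c.items()})
print(o)
E
```

```text
side {'image': 0, 'fx': 499.8904956393933, 'fy': 499.8904956393933, 'cx': 312.4499261244767, 'cy': 240.95303487106492, 'camera_from_world': array([[ 0.85614901, -0.51669607,  0.00583491, -0.41907197],
       [ 0.29658841,  0.50062167,  0.81327317, -0.27748189],
       [-0.42313613, -0.69455245,  0.58185282, -0.62917996],
       [ 0.        ,  0.        ,  0.        ,  1.        ]])}
top {'image': 0, 'fx': 440.30984099171224, 'fy': 440.30984099171224, 'cx': 320.30312813522875, 'cy': 235.69252643550055, 'camera_from_world': array([[-0.03792263, -0.9992695 ,  0.00472752,  0.09090215],
       [ 0.9728176 , -0.03583641,  0.22878304, -0.55341896],
       [-0.22844649,  0.01327507,  0.97346596, -0.81591242],
       [ 0.        ,  0.        ,  0.        ,  1.        ]])}
wrist {'image': 0, 'fx': 359.3032508829855, 'fy': 359.3032508829855, 'cx': 313.11753244139686, 'cy': 241.87649823106364, 'hand_eye': array([[-2.92465463e-04,  9.58530753e-01,  2.84988966e-01,
         8.22310671e-02],
       [ 9.99999826e-01,  4.26318180e-04, -4.07642706e-04,
        -8.25334754e-04],
       [-5.12234047e-04,  2.84988797e-01, -9.58530711e-01,
         1.99773417e-02],
       [ 0.00000000e+00,  0.00000000e+00,  0.00000000e+00,
         1.00000000e+00]])}
{'time_s': 0.1, 'qpos': array([ 1.14637039e+00,  3.00426844e-01,  1.52146998e+00, -4.69550899e-06,
        1.32066949e+00, -6.66197237e-02]), 'joint_vel': array([-1.26428969e-04,  3.65546862e-04, -2.34000066e-03,  7.62088466e-04,
       -8.65712907e-05,  8.41376821e-05]), 'tau': array([ 3.21647960e-03, -5.32635355e+01, -3.53289199e+01,  7.10139703e-02,
        2.34016153e-02, -1.08331852e-05]), 'ee_pos': array([0.19262856, 0.51514934, 0.4041575 ]), 'eef_rot': array([-3.14062085e+00, -6.02786138e-05,  2.78378758e+00]), 'force': array([ 0.01198682, -0.064581  ,  0.61240228]), 'moment': array([-0.05373352,  0.01467343,  0.00168953]), 'grip_force': 0.0, 'grip_width': 0.09344605535903684}
```

View pics/side0.png

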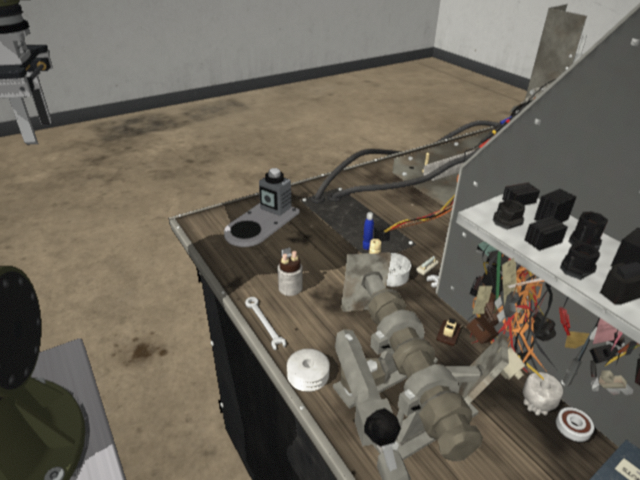

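View pics/top0.png

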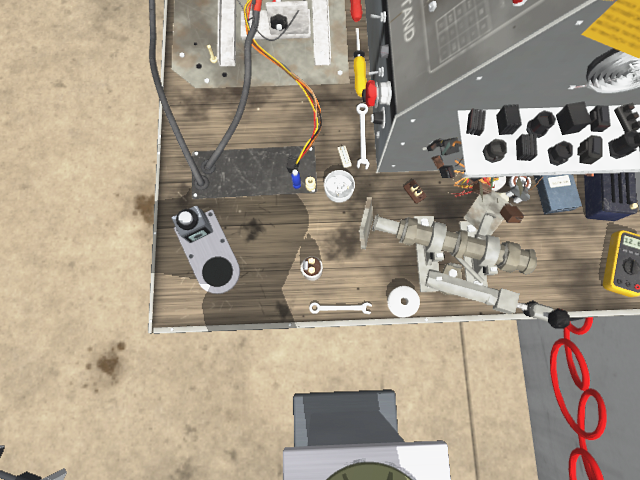

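The top view shows the solenoid upright near (312,268), the pad at (217,272), the trigger near (186,217), the pulley at (403,302) and the wrench at (340,308). Next I'll measure these and enlarge the solenoid.

Run:
```python
from h import *
t=cv2.imread('pics/top0.png');s=cv2.imread('pics/side0.png')
a=cv2.resize(t[235:300,270:350],(400,325),interpolation=2);b=cv2.resize(s[235:300,250:330],(400,325),interpolation=2)
c=cv2.resize(t[195:300,160:260],(400,275));d=cv2.resize(s[160:250,220:300],(400,275))
cv2.imwrite('pics/c1.png',np.vstack([np.hstack([a,b]),np.hstack([c,d])])[:600])
# pad
g=cv2.cvtColor(t,cv2.COLOR_BGR2GRAY);m=(g<45).astype(np.uint8);m[:, :190]=0;m[:,245:]=0;m[:250]=0;m[300:]=0
n,l,st,ce=cv2.connectedComponentsWithStats(m);i=1+st[1:,4].argmax();print(st[i],ce[i]);print('pad',onz('top0',*ce[i],.014))
ys,xs=np.where(l==i);print('w',onz('top0',xs.min()-.5,ce[i][1],.014)-onz('top0',xs.max()+.5,ce[i][1],.014))
for z in(.082,.095):print('btn',onz('top0',186,217,z))
for z in(.064,.078):print('sol',onz('top0',312,266,z))
for p,z in[((340,185),.028),((403,300),.025),((340,308),.007),((367,222),.1)]:print(onz('top0',*p,z))
```

```text
[203 258  29  28 127] [216.22047244 271.25984252]
pad [0.50040576 0.28796882 0.014     ]
w [0.00223441 0.06001043 0.        ]
btn [0.59980145 0.33375203 0.082     ]
btn [0.59601251 0.32984608 0.095     ]
sol [0.49584868 0.08879072 0.064     ]
sol [0.49355332 0.08867701 0.078     ]
[0.67469472 0.02330444 0.028     ]
[ 0.4259663  -0.09237757  0.025     ]
[0.41597105 0.03476131 0.007     ]
[ 0.57176709 -0.02041151  0.1       ]
```

View pics/c1.png

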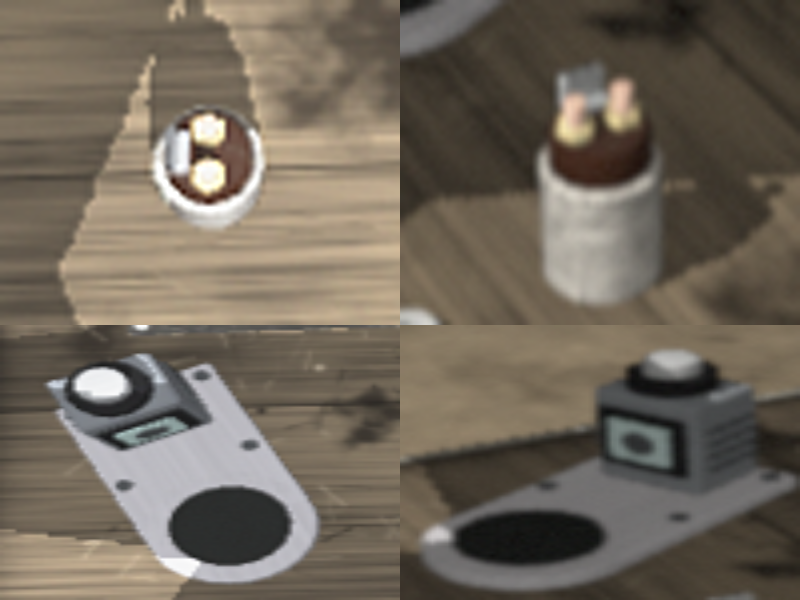

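The spade and plate face world +y, so the solenoid's yaw is about 90°, and the reader's yaw is about 24°. Pad, button and solenoid positions agree with the given sizes. I'm moving above the solenoid with the tool's x axis along world +y.

Emit:
{"fn": "servo_tool", "kwargs": {"motion": [[0.25,5,-7,0,-10],[0.25,10,-14,-1,-20],[0.25,15,-21,-2,-30],[0.25,20,-28,-3,-40],[0.25,25,-35,-4,-50],[0.25,30.2,-42.6,-4.4,-60],[0.25,30.2,-42.6,-4.4,-69.5],[0.25,30.2,-42.6,-4.4,-69.5],[0.25,30.2,-42.6,-4.4,-69.5],[0.25,30.2,-42.6,-4.4,-69.5],[0.25,30.2,-42.6,-4.4,-69.5],[0.25,30.2,-42.6,-4.4,-69.5]], "squeeze": 30}}

```text
time_s: 1.65
ee_pos: [0.4942, 0.0901, 0.3608]
eef_rot: [3.141, -0.0, 1.572]
force: [0.5, -0.6, -0.6]
grip_width: 0.0705
grip_force: 0.0
```

Run:
```python
from h import *
o,c=snap('wrist','w1');print(o['ee_pos'],o['eef_rot'],o['grip_width'],o['time_s'],np.abs(o['joint_vel']).max())
```

```text
[0.49415216 0.09008468 0.36083134] [ 3.14138763e+00 -1.03483860e-04  1.57218223e+00] 0.07049521361373147 1.65 0.0027622751819810698
```

View pics/w1.png

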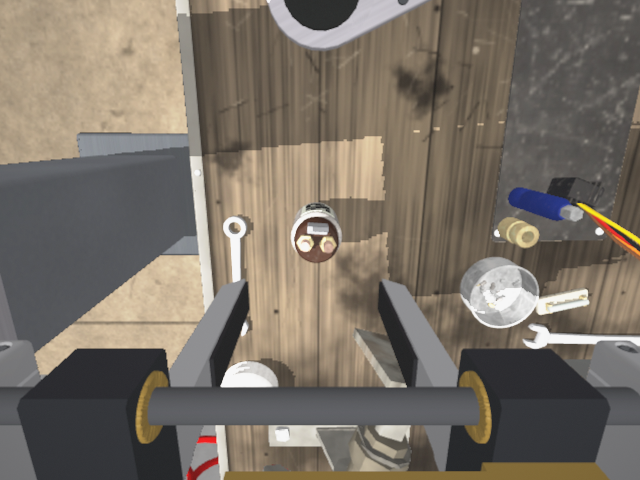

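The wrist view shows the solenoid at (317,238), with studs at (305,244) and (328,245), the spade at (318,228) and the plate on the far (+y) side. The clamp end plate is at (385,350).

Run:
```python
from h import *
im=cv2.imread('pics/w1.png');h=cv2.cvtColor(im,cv2.COLOR_BGR2HSV)
cr=im[195:275,280:355];cv2.imwrite('pics/c2.png',cv2.resize(cr,None,fx=7,fy=7,interpolation=cv2.INTER_CUBIC))
for p,z in[((305,244),.078),((328,245),.078),((318,228),.078),((318,233),.064),((235,228),.007)]:print(p,onz('w1',*p,z).round(4))
for dz in (0,):
  for x,y in((.495,.09),):
    print(proj('w1',(x,y,.064)),proj('w1',(x+.0185,y,.064)))
hh=h[195:275,280:355];m=((hh[...,2]<110)&(hh[...,1]>80)&((hh[...,0]<12)|(hh[...,0]>170))).astype(np.uint8)
m=cv2.morphologyEx(m,cv2.MORPH_CLOSE,np.ones((3,3)));c=max(cv2.findContours(m,0,1)[0],key=cv2.contourArea)
(u,v),r=cv2.minEnclosingCircle(cv2.convexHull(c));print('cap',u+280,v+195,r,onz('w1',u+280,v+195,.064))
```

```text
(305, 244) [0.4888 0.0926 0.078 ]
(328, 245) [0.5064 0.0918 0.078 ]
(318, 228) [0.4987 0.1052 0.078 ]
(318, 233) [0.4989 0.0975 0.064 ]
(235, 228) [0.4202 0.087  0.007 ]
[313.08821356 242.05475161] [336.10074074 242.07646353]
cap 316.8823547363281 237.29411697387695 21.543088912963867 [0.49803383 0.0939798  0.064     ]
```

View pics/c2.png

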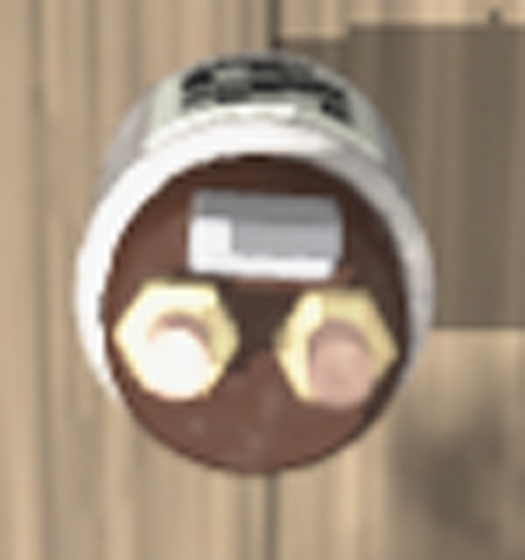

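Stud line and spade give a solenoid yaw of about 87° and a centre of about (0.4975, 0.092). Now I'll descend and grasp.

Emit:
{"fn": "servo_tool", "kwargs": {"motion": [[0.25,0.3,0.2,-4,-3],[0.25,0.3,0.2,-8,-3],[0.25,0.3,0.2,-12,-3],[0.25,0.3,0.2,-14.9,-3],[0.25,0.3,0.2,-14.9,-3],[0.25,0.3,0.2,-14.9,-3],[0.7,0.3,0.2,-14.9,-3],[0.7,0.3,0.2,-14.9,-3],[0.7,0.3,0.2,-14.9,-3],[0.7,0.3,0.2,-14.9,-3],[0.7,0.3,0.2,-14.9,-3],[0.7,0.3,0.2,-14.9,-3]], "squeeze": 25}}

```text
time_s: 3.2
ee_pos: [0.4976, 0.0912, 0.212]
eef_rot: [-3.142, -0.0, 1.518]
force: [-3.0, -0.0, 6.5]
grip_width: 0.0425
grip_force: 25.0
```

Emit:
{"fn": "servo_tool", "kwargs": {"motion": [[0.7,0,0,3,0],[0.7,0,0,7,0],[0.7,-1,2,11,-8],[0.7,-2,5,14.8,-16],[0.7,-3,8,14.8,-25],[0.7,-4.5,11,14.8,-34],[0.7,-6,14,14.8,-43],[0.7,-7.1,16.5,14.8,-52],[0.7,-7.1,16.5,14.8,-60],[0.7,-7.1,16.5,14.8,-63],[0.7,-7.1,16.5,14.8,-63],[0.7,-7.1,16.5,14.8,-63],[0.7,-7.1,16.5,14.8,-63]]}}

```text
time_s: 4.82
ee_pos: [0.4266, 0.2561, 0.3596]
eef_rot: [-3.142, 0.0, 0.419]
force: [0.6, 0.2, -3.9]
grip_width: 0.0426
grip_force: 25.0
```

Run:
```python
from h import *
o,c=snap('wrist','w2');print(o['ee_pos'],o['eef_rot'],o['grip_width'],o['grip_force'],o['time_s'])
```

```text
[0.42663806 0.25609334 0.35955919] [-3.14157431e+00  2.02351703e-04  4.19474416e-01] 0.04258427668879498 24.9994558095932 4.825
```

View pics/w2.png

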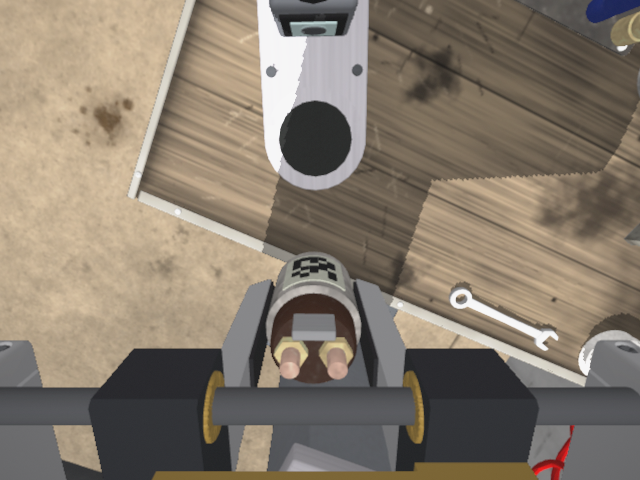

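The held solenoid is square in the gripper, with studs level at row 370 and the plate at (315,268). The pad is at (315,137) and the base screws at (271,71) and (357,70). Now I'll compute the pad centre and reader yaw.

Run:
```python
from h import *
im=cv2.imread('pics/w2.png');g=cv2.cvtColor(im,cv2.COLOR_BGR2GRAY)
m=(g<70).astype(np.uint8)
n,l,st,ce=cv2.connectedComponentsWithStats(m[40:200,255:370]);
P={}
for i in range(1,n):
    if st[i,4]>30: 
        u,v=ce[i]+[255,40];z=.014 if st[i,4]>1000 else .01
        p=onz('w2',u,v,z);print(st[i],u,v,p.round(4))
        if z>.01: pad=p;x0=st[i];print('diam',onz('w2',255+x0[0],v,z)-onz('w2',255+x0[0]+x0[2],v,z),np.linalg.norm(onz('w2',255+x0[0],v,z)-onz('w2',255+x0[0]+x0[2],v,z)))
        else: P[u]=p
a=sorted(P);d=P[a[0]]-P[a[-1]];print('yaw from screws',np.degrees(np.arctan2(-d[0],d[1])))
mid=(P[a[0]]+P[a[-1]])/2-pad;print('yaw mid',np.degrees(np.arctan2(mid[1],mid[0])),np.linalg.norm(mid[:2]))
# window bottom edge
```

```text
[  25   61   71   75 4136] 314.86508704061896 138.1291102514507 [0.5018 0.2866 0.014 ]
diam [-0.0251576  0.0564584  0.       ] 0.061809836533939726Traceback (most recent call last):
  File "<stdin>", line 12, in <module>
IndexError: list index out of range
```

Run:
```python
from h import *
im=cv2.imread('pics/w2.png');g=cv2.cvtColor(im,cv2.COLOR_BGR2GRAY).astype(float)
S=[]
for u,v in((271,71),(357,70)):
    w=g[v-8:v+9,u-8:u+9];w=np.clip(140-w,0,None);yy,xx=np.mgrid[v-8:v+9,u-8:u+9];c=((w*xx).sum()/w.sum(),(w*yy).sum()/w.sum());S.append(onz('w2',*c,.01));print(c,S[-1])
d=S[0]-S[1];print(np.degrees(np.arctan2(-d[0],d[1])),np.linalg.norm(d))
m=(S[0]+S[1])/2-[.5018,.2866,.01];print(np.degrees(np.arctan2(m[1],m[0])),np.linalg.norm(m[:2]))
# base side edges: outline of grey, rows 60..120
gx=cv2.Sobel(g,cv2.CV_64F,1,0)
for lo,hi in((252,275),(358,378)):
    Q=[]
    for v in range(50,125,5):
        r=np.abs(gx[v,lo:hi]);Q.append(onz('w2',lo+r.argmax(),v,.01)[:2])
    Q=np.array(Q);vx,vy,_,_=cv2.fitLine(Q.astype(np.float32),cv2.DIST_HUBER,0,.001,.001).ravel();print('edge',np.degrees(np.arctan2(vy,vx)))
# solenoid studs in the hand: top height above bench = TCPz-.212+.078
z=.3596-.212+.078
a,b=onz('w2',289,370,z),onz('w2',337,370,z);print('stud mid',(a+b)/2,np.degrees(np.arctan2(*(b-a)[[1,0]]))+90,np.linalg.norm(a-b))
```

```text
(np.float64(270.9065217391304), np.float64(71.27391304347826)) [0.53598258 0.34221007 0.01      ]
(np.float64(356.8084923868754), np.float64(69.7737508042033)) [0.56633024 0.27691512 0.01      ]
24.92797283346554 0.07200285120401154
24.94975091503777 0.05443652958206692
edge 24.992449
edge 25.357056
stud mid [0.4274207  0.25503696 0.2256    ] 24.034004720657805 0.017765681067791594
```

Reader yaw is 25.0° and the pad is at (0.5015, 0.287), so I turn +1°, shift over the pad and lower.

Emit:
{"fn": "servo_tool", "kwargs": {"motion": [[0.7,3.5,1.5,-2,1],[0.7,7.45,3.1,-4,1],[0.7,7.45,3.1,-8,1],[0.7,7.45,3.1,-11,1],[0.7,7.45,3.1,-12.5,1],[0.7,7.45,3.1,-12.8,1],[0.7,7.45,3.1,-13.0,1],[0.7,7.45,3.1,-13.15,1],[0.7,7.45,3.1,-13.3,1],[0.7,7.45,3.1,-13.3,1],[0.7,7.45,3.1,-13.3,1]]}}

```text
time_s: 6.25
ee_pos: [0.5011, 0.2872, 0.2268]
eef_rot: [-3.142, -0.0, 0.436]
force: [0.7, 1.0, -3.6]
grip_width: 0.0422
grip_force: 25.0
```

Emit:
{"fn": "servo_tool", "kwargs": {"motion": [[0.7,0,0,-0.05,0],[0.7,0,0,-0.1,0],[0.7,0,0,-0.1,0],[0.7,0,0,-0.1,0]]}}

```text
time_s: 6.75
ee_pos: [0.5011, 0.2872, 0.226]
eef_rot: [-3.142, -0.0, 0.436]
force: [-3.3, -2.3, 4.9]
grip_width: 0.0429
grip_force: 25.0
```

Contact: the vertical force rose by about 9 N. Release, rise, and step back for a look.

Emit:
{"fn": "servo_tool", "kwargs": {"motion": [[0.4,0,0,0,0],[0.25,0,0,0,0],[0.25,0,0,0,0],[0.25,0,0,0,0],[0.25,0,0,2,0],[0.25,0,0,5,0],[0.25,0,0,9,0],[0.25,0,0,13.4,0],[0.25,-4,-1.8,13.4,0],[0.25,-4,-1.8,13.4,0],[0.25,-4,-1.8,13.4,0],[0.25,-4,-1.8,13.4,0]]}}

```text
time_s: 8.25
ee_pos: [0.4617, 0.2694, 0.3594]
eef_rot: [-3.142, 0.0, 0.436]
force: [-0.1, 0.5, 0.4]
grip_width: 0.07
grip_force: 0.0
```

Run:
```python
from h import *
o,c=snap('wrist','w3');print(o['ee_pos'],o['eef_rot'],o['time_s'])
o,c=snap('side','s3');snap('top','t3')
s=cv2.imread('pics/s3.png')[150:250,215:305];w=cv2.imread('pics/w3.png')
t=cv2.imread('pics/t3.png')[195:300,160:260]
a=cv2.resize(w,(533,400));b=np.vstack([cv2.resize(s,(260,200)),cv2.resize(t,(260,200))])
cv2.imwrite('pics/c3.png',np.hstack([a,b]))
```

```text
[0.4616957  0.26938687 0.3594399 ] [-3.14155404e+00  6.61862397e-05  4.36261006e-01] 8.25
```

View pics/c3.png

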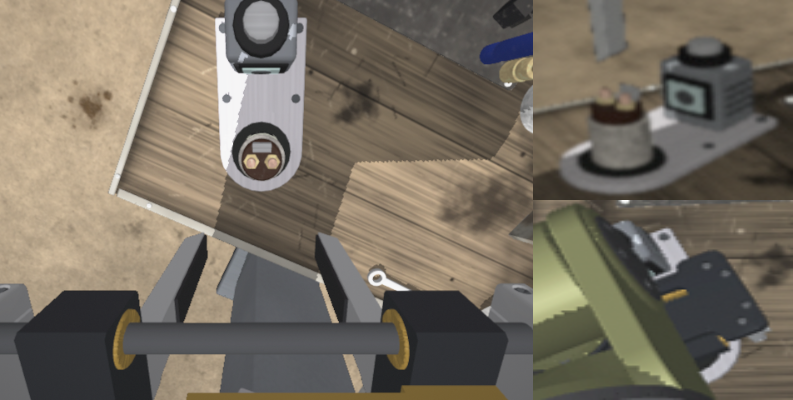

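The solenoid stands upright and centred on the pad, with the plate towards the window. Studs and spade line up with the reader axis (button at about (315,24) in the full image). Next I close the fingers and go over the button at (0.594, 0.330).

Emit:
{"fn": "servo_tool", "kwargs": {"motion": [[1,4,1.8,0,0],[1,9,4.2,0,0],[1,13.3,6.1,0,0],[1,13.3,6.1,0,0],[1,13.3,6.1,-2,0],[1,13.3,6.1,-4,0],[1,13.3,6.1,-5,0],[1,13.3,6.1,-5,0],[1,13.3,6.1,-5,0]]}}

```text
time_s: 9.52
ee_pos: [0.5942, 0.3302, 0.3105]
eef_rot: [-3.142, -0.001, 0.436]
force: [0.1, -0.2, 0.7]
grip_width: 0.0008
grip_force: 0.0
```

Run:
```python
from h import *
for p in((314.6,24),):
  for z in(.09,.095):print(onz('w3',*p,z))
snap('side','s4');s=cv2.imread('pics/s4.png')[100:250,200:340]
cv2.imwrite('pics/c4.png',cv2.resize(s,None,fx=4,fy=4,interpolation=2))
```

```text
[0.59767732 0.33032753 0.09      ]
[0.59648238 0.3297887  0.095     ]
```

View pics/c4.png

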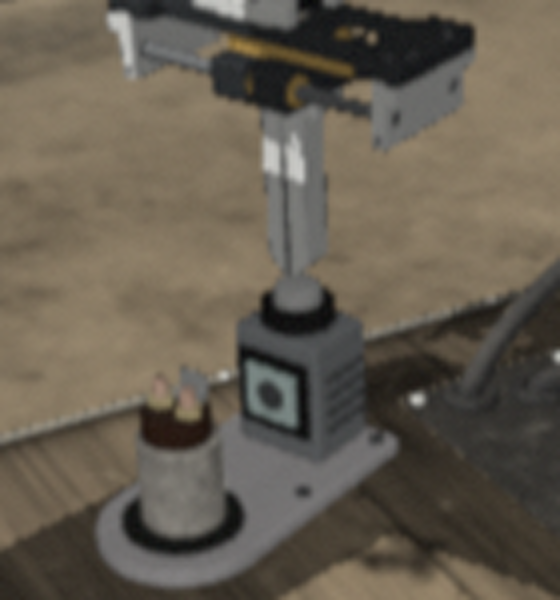

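The closed fingertips are directly above the button (tip at (290,270) in the crop, button at (298,290)), and the solenoid is standing well. I'll press in small steps.

Emit:
{"fn": "servo_tool", "kwargs": {"motion": [[1,0.1,0,-0.4,0],[1,0.1,0,-0.7,0],[1,0.1,0,-0.9,0],[1,0.1,0,-0.9,0],[1,0.1,0,-0.9,0]]}}

```text
time_s: 10.2
ee_pos: [0.5951, 0.3301, 0.3009]
eef_rot: [3.142, -0.0, 0.436]
force: [0.1, -1.3, 2.1]
grip_width: 0.0003
grip_force: 1.4
```

Emit:
{"fn": "servo_tool", "kwargs": {"motion": [[1,0,0,-0.15,0],[1,0,0,-0.3,0],[1,0,0,-0.3,0],[1,0,0,-0.3,0]]}}

```text
time_s: 10.7
ee_pos: [0.5952, 0.3302, 0.2978]
eef_rot: [3.142, -0.0, 0.436]
force: [1.3, -1.7, 4.3]
grip_width: 0.0007
grip_force: 2.3
```

Emit:
{"fn": "servo_tool", "kwargs": {"motion": [[1,0,0,-0.15,0],[1,0,0,-0.3,0],[1,0,0,-0.3,0],[1,0,0,-0.3,0]]}}

```text
time_s: 11.2
ee_pos: [0.5951, 0.3301, 0.2971]
eef_rot: [3.141, -0.002, 0.436]
force: [-6.6, -4.0, 21.3]
grip_width: 0.0004
grip_force: 11.0
```

The button has bottomed out: 21 N and the tool stalled. Lift off and clear.

Emit:
{"fn": "servo_tool", "kwargs": {"motion": [[1,0,0,0,0],[1,0,0,0.5,0],[1,0,0,2,0],[1,0,0,6,0],[1,0,0,10,0],[1,-8,-4,10,0],[1,-14,-8,10,0],[1,-20,-10,10,0],[1,-20,-10,10,0],[1,-20,-10,10,0],[1,-20,-10,10,0]]}}

```text
time_s: 12.58
ee_pos: [0.3956, 0.2304, 0.395]
eef_rot: [-3.141, -0.001, 0.436]
force: [-0.2, 0.6, 0.8]
grip_width: 0.0005
grip_force: 0.0
```

Run:
```python
from h import *
o,c=snap('wrist','w5');print(o['ee_pos'],o['eef_rot'],o['force'])
s,c=snap('side','s5')
w=cv2.imread('pics/w5.png');s=cv2.imread('pics/s5.png')
cv2.imwrite('pics/c5.png',np.hstack([cv2.resize(w[:300,130:530],(400,300)),cv2.resize(s[150:250,200:333],(400,300))]))
```

```text
[0.39562349 0.23041114 0.39504265] [-3.14148091e+00 -5.84658090e-04  4.36304760e-01] [-0.16806451  0.63013011  0.81957891]
```

View pics/c5.png

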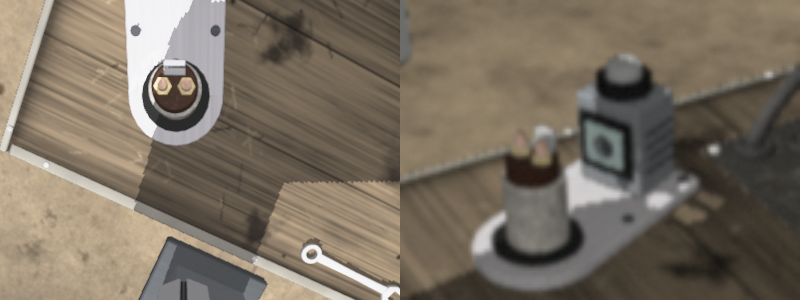

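The solenoid stands on the pad with its studs level across the reader axis and the spade toward the window, and the button is back up.

```bash
python3 -c "
from station import ctrl
print(ctrl.hand_in())"
```

```text
the job is handed in; nothing more can be done
None
```

The solenoid stands upright and centred on the reader pad with its code plate facing the window, the button was pressed fully down (it stalled at 21 N) and came back up, and the job is handed in; I didn't re-measure the tin, pulley and wrench afterwards, but the arm stayed clear of them.

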